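Clamp a row of fork brackets with the cam knob

ROBOT

A 7-joint arm with a two-finger parallel gripper is mounted at the origin on a cart in front of the work surface, level with it; the furniture and walls round the work are solid. World frame = base frame: x ahead of the robot, y to its left, z up, the work surface at z = 0. Lengths are in m, angles in rad, forces in N, time in s.
With the tool pointing down it reaches from about 0.4 to 0.85 m from the base axis. Payload 4.5 kg.
Tool frame: the origin (TCP) lies midway between the tips of the shut fingers; the grasp point (between the pads) lies 19 mm behind it; z points along the fingers, y is the direction in which the jaws open and shut (so a half turn about z gives the same grasp; the last joint's range is limited). The gripper opens to 88 mm and grips with 3 to 60 N. Pads are 18 mm wide; open, the fingers measure 123 mm over their backs; the gripper's body (75 mm by 187 mm) begins 45 mm behind the grasp point.
Start: joints at [-1.287, 0.689, -0.195, 1.565, 0.157, 0.902, -0.215], TCP at [0.154, 0.606, 0.239] pointing down, gripper open.
Joint ranges: [-3.01, 3.01], [-0.46, 2.08], [-1.47, 1.51], [0.13, 2.56], [-1, 4.14], [0.04, 2.09], [-2.66, 2.66]. Speed limits (rad/s): [2.57, 2.57, 3.14, 3.14, 3.14, 3.14, 3.14].

INTERFACE

Orientations are given as a unit quaternion [x, y, z, w].
In Python, from plant import r gives the robot as it stands. The module is installed in compiled form; this text tells all that it offers.
- The arm moves only by the shell command python3 -m jog 'ROWS' [FORCE]. ROWS is JSON, a list of rows, each an object with "translation": the shift along the tool's x, y, z in units of 40 mm (1.0 is 40 mm), a list of three; "twist": the turn about the tool's z in units of 6 degrees (1.0 is 6 degrees); "claw": the opening in per cent of the stroke, from 0 (shut) to 100 (fully open). A call has 1 to 20 rows; each row shifts and turns the commanded pose from where the row before left it, along the tool's axes as they then stand; what a row does not reach is not made up. A row lasts 1/12 s, in which the tool goes at most 41.7 mm and 7.16 degrees, less where a joint would pass 70% of its speed; a pose out of reach is approached as far as the arm can. A call is refused whole if a number of a shift passes 1 or a number of a turn 1, either way. A call with a gripper value outside its range is refused whole. The fingers move at their own pace and stop on an object; FORCE is the grip in N (left out, the last holds). Time passes only in rows, so rows that do not move let the fingers close. It gives the time, the measured TCP pose, the force and the opening at its end, in the units of the state.
- r.get_state(): the state, without advancing time (a new reading comes with each control period).
- r.snapshot(name): name is "scene" or "top" or "wrist"; returns a dict with "img" (400x640x3 uint8, red, green, blue), "fx", "fy", "cx", "cy" (pixels), "origin" and "rotation" of the camera in the world; the wrist camera has in their place "T_tool_cam" (4x4, takes a point from camera to tool coordinates, whose origin is the TCP and whose axes are the flange's). Camera axes: x right, y up, looking along -z (the intrinsics and any distortion apply to the point x, -y, -z); pixel columns grow to the right and rows downward; lengths in m; the calibration is good to about 2 mm. A picture is of the moment at which its call begins: read the wrist's pose just before it. There is no depth.
- r.finish_job(): hands the job in, once; it reports no verdict.
Trained networks look in the newest picture that a camera, given by its name, has taken for a name from the list of things; names that differ only in an ending like _2 or _b are one class to them, and where a whole thing is asked for, a point or a joint stands for the part that bears it (a point fixed in the world has none). Each returns a list of dicts, best first, with "confidence" (0 to 1); they miss things now and then, are a little off and sometimes report something else, mostly with a low value. They report only what shows in the picture. A call takes as long as a camera call. They do not tell look-alikes from the thing itself.
- r.spot_in(label, camera): "rect" ([left, top, right, bottom] in pixels, round what is visible of it).
- r.spot_point(label, camera): "location" ([row, column] in pixels: a listed point, or the origin of a listed thing).
The state is a dict: "clock": time; "q": joint angles; "qd": joint speeds; "joint_torque": joint torques, N m; "tool_pos": TCP position; "eef_rot": TCP orientation; "contact_force": force on the tool from outside, world axes, zero at the start; "moment": the same for the moment, N m; "opening": opening from 0.0 (shut) to 1.0 (fully open).
Only numpy, scipy, OpenCV 4.12 (cv2) and the standard library are available. Lean on these libraries where they do the work, as an engineer would, in place of code of your own. Each camera call takes 0.05 s, during which the arm holds its last target. There are 200 camera calls.

TASK

Stand the two fork brackets neatly side by side on the clamping bed, between its two low lips: the taller one next to the fixed end stop and the shorter one between it and the sprung jaw. Then turn the cam knob clockwise (seen from above) until the jaw's roller drops into the notch of the cam and the jaw clamps the row tight against the end stop. Leave the loose drilled block, slide block and channel lying where they are.

Things in the scene. Friction and masses are not known exactly. Their poses are not given: they have to be found in the camera images.
- clamp_bed: Fixed aluminium bed, 112 x 337 mm, 12 mm thick. Origin on the trolley top, on the row's centre line. z up; y along the row, from end stop to jaw, cam and spring housing; x across. Row floor 12 mm above the origin, between two bevelled lips 6 mm high, about 70 mm apart (x +-35 mm, y -135 to +11 mm).
- row_start (a point): Foot of the fixed end stop's face (dark block 84 mm wide, 26 mm high), on the row's floor and centre line (bed y = -135 mm, z = 12 mm); axes are the bed's. The row starts here and runs along +y. The open jaw's face is 176 mm away; the two brackets fill 164 mm.
- tall_mid (a point): Centre, 54 mm above the foot, of the taller loose fork bracket: two upright cheeks, blue wheel between; 108 mm tall, foot 60 (x) x 82 (y) x 9 mm, 0.45 kg. Grasp across the cheeks, along x: 44 mm over the plates (bolt heads stand out further), tops 100 mm above the foot, 54 mm long in y. Its y is to lie along the row, either way round.
- short_mid (a point): Centre, 45 mm above the foot, of the shorter loose fork bracket: two cheeks, pale wheel between; 90 mm tall, foot 60 (x) x 82 (y) x 9 mm, 0.42 kg. Grasp across the cheeks, along x: 40 mm over the plates (bolt heads stand out further), tops 86 mm above the foot. Its y is to lie along the row, either way round.
- knob_grip (a point): Centre of the cam knob's black grip bar, on its vertical axis, 76 mm above the trolley top (bed x = 0, y = +90 mm). Bar 74 mm long, 17 mm wide, 32 mm high. Turns with the knob: x along the bar, towards the cam's notch; z up. The cam (steel disc 60 mm across with one V notch) turns below it, 24 to 36 mm above the trolley top.
- cam_knob (a joint): Angle of the cam knob, rad, growing clockwise seen from above, 0 to 2.75 (stop); starts at 0 to 0.9. At 2.40 the notch faces the jaw's roller and the bar lies along bed y; the roller begins to fall in at about 2.0 and then pulls the knob on. Needs about 0.15 Nm and stays where it is left.
- jaw (a joint): Travel of the sprung jaw and its roller (the follower) towards the end stop, m: 0 to 0.001 while the roller rides on the round of the cam, about 0.012 when dropped in and pressing on a closed row of both brackets, 0.016 with nothing to clamp. Springs push with 20 N (open) to 14 N and close up small gaps in the row themselves.
- jaw_face (a point): Centre of the jaw's clamping face (84 mm wide, 28 mm high), on the bed's centre line, 26 mm above the trolley top; its axes are the bed's.
- loose_block: Bystander, to be left alone: drilled steel block with an upright stub, 34 x 82 x 57 mm; origin under its centre.
- loose_slide_block: Bystander, to be left alone: brown slide block with knurled screw, 87 x 58 x 22 mm; origin under its centre.
- loose_channel: Bystander, to be left alone: bent sheet channel bracket, 54 x 110 x 31 mm; origin under its centre.
Things that resemble listed ones, but are neither listed nor needed, are in the scene too. Leave any green look-alike of the part that bears short_mid alone.

How it is judged:
On the way, in this order (a step that is already met when the one before it is completed fails the run):
1. both brackets stand in the row in the right order, released, with the jaw still open (value of joint jaw below 0.004 m and z of tall_mid in the frame of clamp_bed below 0.07 m and z of short_mid in the frame of clamp_bed below 0.061 m and x of tall_mid in the frame of clamp_bed between -0.012 and 0.012 m and x of short_mid in the frame of clamp_bed between -0.012 and 0.012 m and y of tall_mid in the frame of clamp_bed between -0.1 and -0.07 m and y of short_mid in the frame of clamp_bed between -0.025 and 0.01 m and contact force between the fingers and tall_bracket below 0.1 N and contact force between the fingers and short_bracket below 0.1 N), for 0.2 s.
2. the cam knob is turned until the jaw's roller has dropped into the notch (value of joint cam_knob above 2.1 rad and value of joint jaw above 0.009 m), for 0.2 s.
At the end, for the whole second after the job is handed in: Roller in the notch (jaw travel over 9 mm, knob over 2.1 rad); brackets upright on the bed, at rest, within 10 mm of its centre line, squared within 0.12 rad; taller within 4 mm of the end stop, shorter within 4 mm of the jaw and closed up to the taller. Bystanders moved under 20 mm (all of step 2 and angle between each of tall_mid, short_mid's own z axis and vertical below 0.08 rad and z of tall_mid in the frame of clamp_bed below 0.07 m and z of short_mid in the frame of clamp_bed below 0.061 m and x of tall_mid in the frame of clamp_bed between -0.01 and 0.01 m and x of short_mid in the frame of clamp_bed between -0.01 and 0.01 m and y of tall_mid in the frame of clamp_bed below -0.09 m and y of short_mid in the frame of clamp_bed between -0.02 and -0.005 m and y of short_mid in the frame of jaw_face above -0.045 m and angle between the y axis of each of tall_mid, short_mid and the y axis of clamp_bed, either way round below 0.12 rad and linear speed of each of tall_bracket, short_bracket below 0.01 m/s); the robot touches nothing.
It fails at once if a loose bystander is moved by more than 20 mm (distance of any of loose_block, loose_slide_block, loose_channel from where it was at the start of the episode above 0.02 m).
It also fails if it takes over 72 s, if anything falls off the work surface, if the arm or the gripper's body presses on something with over 40 N, if the wrist force passes 120 N, or if a joint passes its speed limit or range.

## Working session

There is one attempt and no reset: what is moved stays moved. The work goes in short steps, Python scripts to look and compute and a shell command to move; the robot and the scene stay as the last step left them, time stands still between calls to the robot, and variables do not carry over. Pictures are saved under pics/ and viewed, about 8 in all and at most 12, crops included, and the job is handed in when it is done.

```bash
mkdir -p pics; cat > h.py <<'E'
import numpy as np, cv2
from plant import r
from scipy.spatial.transform import Rotation as R
def snap(c):
    st=r.get_state(); s=r.snapshot(c)
    if 'origin' in s: o=np.array(s['origin']); M=np.array(s['rotation'])
    else:
        T=np.array(s['T_tool_cam']); Rt=R.from_quat(st['eef_rot']).as_matrix()
        o=np.array(st['tool_pos'])+Rt@T[:3,3]; M=Rt@T[:3,:3]
    s['o']=o; s['M']=M.reshape(3,3); return s
def ray(s,row,col,z):
    d=s['M']@np.array([(col-s['cx'])/s['fx'],-(row-s['cy'])/s['fy'],-1.])
    return s['o']+d*(z-s['o'][2])/d[2]
def proj(s,p):
    c=s['M'].T@(np.array(p)-s['o']); return (s['cy']-s['fy']*c[1]/-c[2], s['cx']+s['fx']*c[0]/-c[2])
def save(s,n,box=None,k=1):
    im=s['img'][...,::-1]
    if box: im=im[box[1]:box[3],box[0]:box[2]]
    cv2.imwrite('pics/'+n,cv2.resize(im,None,fx=k,fy=k,interpolation=cv2.INTER_CUBIC))
E
cat > a.py <<'E'
from h import *
np.set_printoptions(precision=3,suppress=True)
ims=[]
for c in('scene','top'):
    s=snap(c); ims.append(s); print(c,{k:v for k,v in s.items() if k not in('img',)})
    for l,z in(('clamp_bed',0),('row_start',.012),('tall_mid',.054),('short_mid',.045),('knob_grip',.076),('jaw_face',.026),('loose_block',0),('loose_slide_block',0),('loose_channel',0)):
        for d in r.spot_point(l,c)[:3]: print(l,np.round(d['confidence'],2),np.round(d['location']),ray(s,*d['location'],z))
        for d in r.spot_in(l,c)[:3] : print('   rect',np.round(d['confidence'],2),np.round(d['rect']))
    save(s,c+'.png')
print(r.get_state())
E
python3 a.py
```

```text
Traceback (most recent call last):
  File "a.py", line 5, in <module>
    s=snap(c); ims.append(s); print(c,{k:v for k,v in s.items() if k not in('img',)})
  File "h.py", line 10, in snap
    s['o']=o; s['M']=M.reshape(3,3); return s
                     ~~~~~~~~~^^^^^
ValueError: cannot reshape array of size 4 into shape (3,3)
```

```bash
sed -i "s/M=np.array(s\['rotation'\])/M=R.from_quat(s['rotation']).as_matrix()/" h.py; python3 a.py
```

```text
scene {'fx': 511.74701996657046, 'fy': 511.74701996657046, 'cx': 316.2333536350607, 'cy': 193.05782691777478, 'origin': array([-0.538, -0.94 ,  0.736]), 'rotation': array([ 0.486, -0.211, -0.338,  0.778]), 'o': array([-0.538, -0.94 ,  0.736]), 'M': array([[ 0.683,  0.32 , -0.657],
       [-0.731,  0.3  , -0.613],
       [ 0.001,  0.899,  0.439]])}
clamp_bed 0.62 [186. 268.] [0.495 0.245 0.   ]
   rect 0.81 [242. 150. 293. 213.]
row_start 0.77 [196. 272.] [0.432 0.159 0.012]
row_start 0.3 [176. 266.] [0.525 0.292 0.012]
   rect 0.6 [239. 150. 290. 211.]
tall_mid 0.56 [234. 415.] [ 0.479 -0.343  0.054]
   rect 0.76 [398. 215. 430. 264.]
short_mid 0.63 [211. 350.] [ 0.475 -0.127  0.045]
short_mid 0.43 [154. 258.] [0.585 0.398 0.045]
   rect 0.75 [334. 198. 363. 230.]
   rect 0.69 [370. 245. 405. 289.]
knob_grip 0.74 [155. 262.] [0.543 0.326 0.076]
   rect 0.56 [249. 149. 265. 170.]
   rect 0.72 [248. 162. 275. 181.]
loose_block 0.91 [229. 298.] [ 0.359 -0.033  0.   ]
   rect 0.79 [280. 211. 309. 233.]
loose_slide_block 0.72 [228. 428.] [ 0.618 -0.302  0.   ]
   rect 0.69 [423. 218. 441.
[... 1169 characters left out ...]
31 [338. 175. 374. 213.]
loose_slide_block 0.67 [143. 419.] [ 0.611 -0.304  0.   ]
   rect 0.97 [408. 123. 432. 163.]
   rect 0.24 [340. 176. 374. 212.]
loose_channel 0.56 [233. 391.] [ 0.37  -0.226  0.   ]
   rect 0.65 [372. 223. 415. 244.]
{'clock': 1.95, 'q': array([-1.287,  0.689, -0.195,  1.565,  0.157,  0.902, -0.215]), 'qd': array([ 0.001, -0.002,  0.002, -0.001, -0.001,  0.001,  0.   ]), 'joint_torque': array([  0.   , -52.749,  -1.267, -15.374,  -0.052,  -0.001,   0.   ]), 'tool_pos': array([0.154, 0.606, 0.239]), 'eef_rot': array([0.125, 0.992, 0.   , 0.   ]), 'contact_force': array([-0.332, -0.607,  0.778]), 'moment': array([-0.027, -0.012,  0.009]), 'opening': 0.9933756118732534}
```

View pics/top.png

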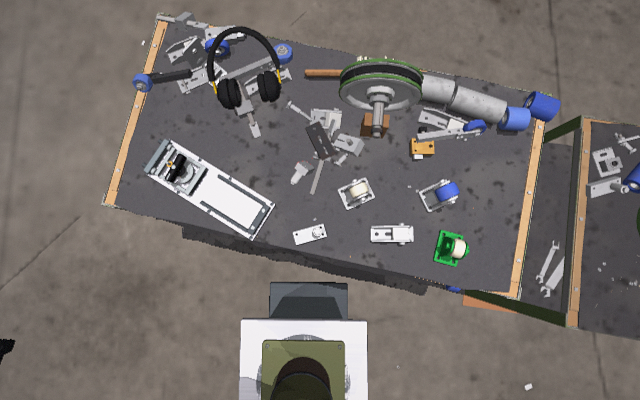

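View pics/scene.png

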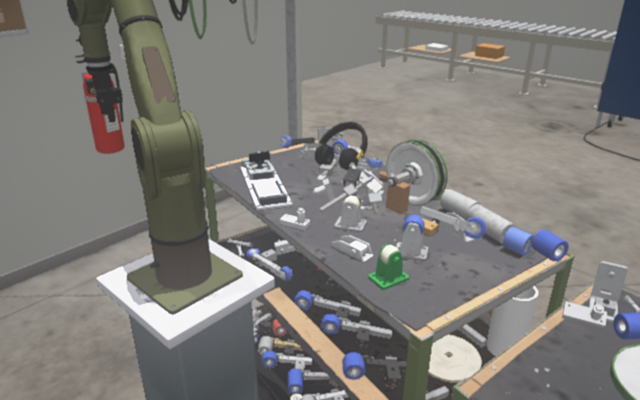

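```bash
python3 -m jog '[{"translation":[-0.76,-0.52,-0.31],"twist":0,"claw":100},{"translation":[-0.76,-0.52,-0.31],"twist":0,"claw":100},{"translation":[-0.76,-0.52,-0.31],"twist":0,"claw":100},{"translation":[-0.76,-0.52,-0.31],"twist":0,"claw":100},{"translation":[-0.76,-0.52,-0.31],"twist":0,"claw":100},{"translation":[-0.76,-0.52,-0.31],"twist":0,"claw":100},{"translation":[-0.76,-0.52,-0.31],"twist":0,"claw":100},{"translation":[-0.76,-0.52,-0.31],"twist":0,"claw":100},{"translation":[-0.76,-0.52,-0.31],"twist":0,"claw":100},{"translation":[-0.76,-0.52,-0.31],"twist":0,"claw":100},{"translation":[-0.76,-0.52,-0.31],"twist":0,"claw":100},{"translation":[-0.76,-0.52,-0.31],"twist":0,"claw":100},{"translation":[-0.76,-0.52,-0.31],"twist":0,"claw":100},{"translation":[0,0,0],"twist":0,"claw":100},{"translation":[0,0,0],"twist":0,"claw":100}]'
cat > w.py <<'E'
import sys
from h import *
np.set_printoptions(precision=3,suppress=True)
c=sys.argv[2]; s=snap(c); print(s['o'],r.get_state()['clock'],s.get('T_tool_cam'))
Z=dict(clamp_bed=0,row_start=.012,tall_mid=.054,short_mid=.045,knob_grip=.076,jaw_face=.026)
for l in sys.argv[3:]:
    for d in r.spot_point(l,c)[:3]: print(l,np.round(d['confidence'],2),np.round(d['location']),ray(s,*d['location'],Z[l]))
save(s,sys.argv[1]+'.png')
import pickle; pickle.dump(s,open(sys.argv[1]+'.pkl','wb'))
E
python3 w.py bed wrist clamp_bed row_start knob_grip jaw_face short_mid
python3 - <<'E'
import cv2
im=cv2.imread('pics/top.png')[165:275,330:480]
cv2.imwrite('pics/crop.png',cv2.resize(im,None,fx=5,fy=5,interpolation=cv2.INTER_CUBIC))
E
```

```text
clock: 3.2
tool_pos: [0.4723, 0.2439, 0.4005]
eef_rot: [0.127, 0.992, 0.0, 0.001]
contact_force: [-0.5, -0.1, 0.5]
opening: 1.004
[0.405 0.261 0.547] 3.25 [[-0.     0.963  0.269  0.069]
 [ 1.     0.    -0.    -0.001]
 [-0.     0.269 -0.963 -0.146]
 [ 0.     0.     0.     1.   ]]
clamp_bed 0.77 [159. 320.] [0.478 0.24  0.   ]
row_start 0.98 [135. 248.] [0.405 0.13  0.012]
knob_grip 0.6 [180. 373.] [0.522 0.316 0.076]
jaw_face 0.63 [165. 345.] [0.496 0.281 0.026]
jaw_face 0.62 [137. 246.] [0.408 0.13  0.026]
short_mid 0.93 [212. 113.] [ 0.47  -0.131  0.045]
```

View pics/bed.png

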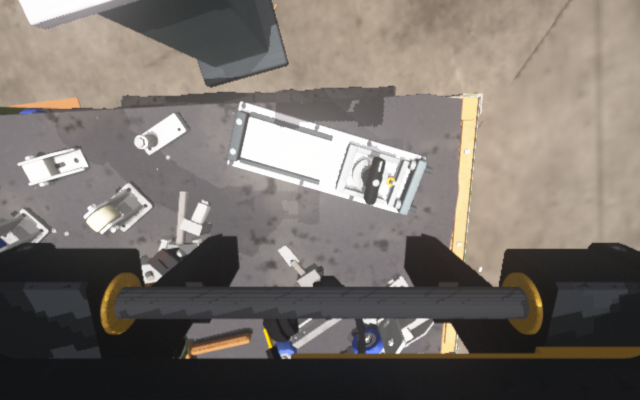

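View pics/crop.png

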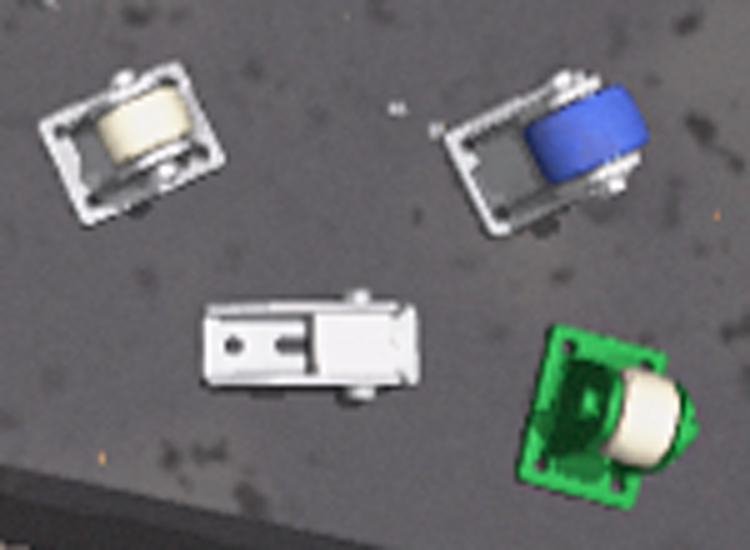

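```bash
python3 -m jog '[{"translation":[-0.23,-0.89,0.13],"twist":0,"claw":100},{"translation":[-0.23,-0.89,0.13],"twist":0,"claw":100},{"translation":[-0.23,-0.89,0.13],"twist":0,"claw":100},{"translation":[-0.23,-0.89,0.13],"twist":0,"claw":100},{"translation":[-0.23,-0.89,0.13],"twist":0,"claw":100},{"translation":[-0.23,-0.89,0.13],"twist":0,"claw":100},{"translation":[-0.23,-0.89,0.13],"twist":0,"claw":100},{"translation":[-0.23,-0.89,0.13],"twist":0,"claw":100},{"translation":[-0.23,-0.89,0.13],"twist":0,"claw":100},{"translation":[-0.23,-0.89,0.13],"twist":0,"claw":100},{"translation":[-0.23,-0.89,0.13],"twist":0,"claw":100},{"translation":[-0.23,-0.89,0.13],"twist":0,"claw":100},{"translation":[-0.23,-0.89,0.13],"twist":0,"claw":100},{"translation":[0,0,0],"twist":0,"claw":100},{"translation":[0,0,0],"twist":0,"claw":100}]'
python3 w.py br wrist short_mid tall_mid
python3 - <<'E'
from h import *; import pickle
s=pickle.load(open('bed.pkl','rb')); 
P=[ray(s,a,b,.012)[:2] for b,a in((240,102),(430,155),(403,213),(228,165))]
print(P)
a=lambda u,v:np.degrees(np.arctan2(*(v-u)[::-1]))
print(a(P[0],P[1]),a(P[3],P[2]),a(P[3],P[0]))
E
```

```text
clock: 4.75
tool_pos: [0.4715, -0.2335, 0.3316]
eef_rot: [0.126, 0.992, -0.0, -0.001]
contact_force: [-0.1, 0.0, 0.1]
opening: 0.999
[ 0.405 -0.217  0.478] 4.8 [[-0.     0.963  0.269  0.069]
 [ 1.     0.    -0.    -0.001]
 [-0.     0.269 -0.963 -0.146]
 [ 0.     0.     0.     1.   ]]
short_mid 0.97 [146. 393.] [ 0.47  -0.129  0.045]
short_mid 0.73 [ 92. 200.] [ 0.334 -0.368  0.045]
tall_mid 0.72 [185. 250.] [ 0.472 -0.339  0.054]
[array([0.35016929, 0.13400198]), array([0.51950783, 0.42986512]), array([0.61367007, 0.36414253]), array([0.44614814, 0.0788001 ])]
60.21515102549713 59.583194656249205 150.09480172582934
```

View pics/br.png

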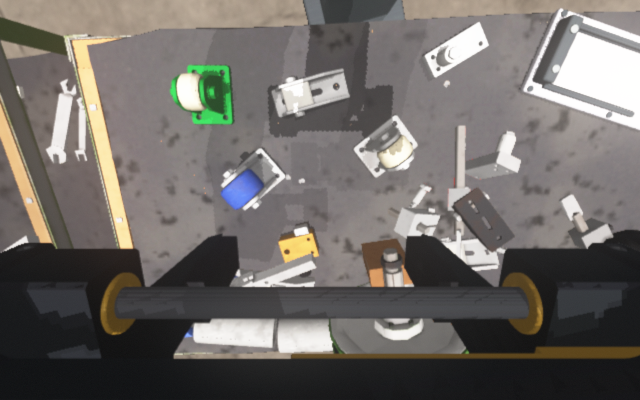

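```bash
python3 - <<'E'
from h import *; import pickle
a=lambda u,v:np.degrees(np.arctan2(*(v-u)[1::-1]))
s=pickle.load(open('br.pkl','rb'))
P=[ray(s,y,x,.009) for x,y in((355,153),(394,117),(418,152),(378,178))]
print(P,[a(P[i],P[(i+1)%4]) for i in range(4)],np.mean(P,0))
P=[ray(s,y,x,.009) for x,y in((262,150),(285,180))]; print(P,a(*P))
t=r.snapshot('top'); t['o']=np.array(t['origin']);t['M']=R.from_quat(t['rotation']).as_matrix()
for q in(((447,138),(497,235),(600,190)),((42,125),(90,223),(222,160),(180,65))):
  P=[ray(t,165+y/5,330+x/5,.009) for x,y in q]; print(np.round(P,3),[a(P[i],P[i+1]) for i in range(len(P)-1)],np.mean(P,0))
E
```

```text
[array([ 0.47124556, -0.18011736,  0.009     ]), array([ 0.43354815, -0.11167467,  0.009     ]), array([ 0.494125  , -0.08559334,  0.009     ]), array([ 0.51870331, -0.15363379,  0.009     ])] [np.float64(118.84544084776667), np.float64(23.29427203644022), np.float64(-70.1387245782018), np.float64(-150.8365092018592)] [ 0.47940551 -0.13275479  0.009     ]
[array([ 0.43083223, -0.31789201,  0.009     ]), array([ 0.4849635 , -0.29684635,  0.009     ])] 21.24554257914723
[[ 0.476 -0.299  0.009]
 [ 0.425 -0.323  0.009]
 [ 0.449 -0.377  0.009]] [np.float64(-154.09168282018635), np.float64(-66.12088877684897)] [ 0.45009035 -0.33282656  0.009     ]
[[ 0.481 -0.088  0.009]
 [ 0.43  -0.113  0.009]
 [ 0.463 -0.182  0.009]
 [ 0.513 -0.161  0.009]] [np.float64(-154.03463483439728), np.float64(-64.01076273144496), np.float64(23.191563244452365)] [ 0.47171647 -0.13604087  0.009     ]
```

```bash
python3 -m jog '[{"translation":[-0.14,-0.53,0.55],"twist":0,"claw":100},{"translation":[-0.14,-0.53,0.55],"twist":0,"claw":100},{"translation":[-0.14,-0.53,0.55],"twist":0,"claw":100},{"translation":[-0.14,-0.53,0.55],"twist":0,"claw":100},{"translation":[-0.14,-0.53,0.55],"twist":0,"claw":100},{"translation":[0,0,0],"twist":0.95,"claw":100},{"translation":[0,0,0],"twist":0.95,"claw":100},{"translation":[0,0,0],"twist":0.95,"claw":100},{"translation":[0,0,0],"twist":0.95,"claw":100},{"translation":[0,0,0],"twist":0.95,"claw":100},{"translation":[0,0,0],"twist":0.95,"claw":100},{"translation":[0,0,0],"twist":0.95,"claw":100},{"translation":[0,0,0],"twist":0.95,"claw":100},{"translation":[0,0,0],"twist":0.95,"claw":100},{"translation":[0,0,0],"twist":0,"claw":100},{"translation":[0,0,0],"twist":0,"claw":100}]'
python3 w.py tall wrist tall_mid
```

```text
clock: 6.28
tool_pos: [0.4738, -0.3403, 0.2225]
eef_rot: [0.54, 0.842, 0.0, 0.0]
contact_force: [-0.4, -0.3, 0.6]
opening: 1.004
[ 0.445 -0.278  0.369] 6.3333 [[-0.     0.963  0.269  0.068]
 [ 1.     0.    -0.    -0.   ]
 [-0.     0.269 -0.963 -0.146]
 [ 0.     0.     0.     1.   ]]
tall_mid 0.47 [194. 427.] [ 0.583 -0.305  0.054]
```

View pics/tall.png

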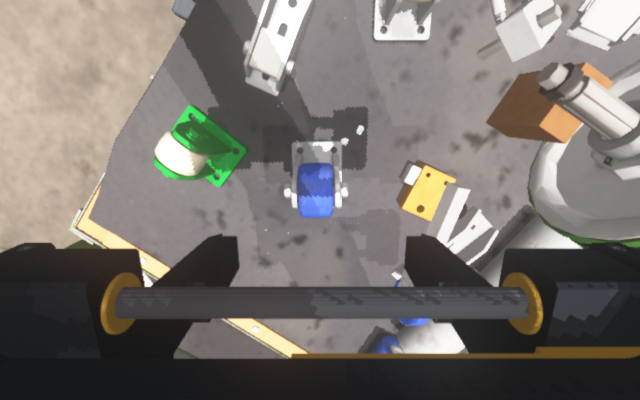

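```bash
cat > t.py <<'E'
from h import *; import pickle,sys
s=pickle.load(open(sys.argv[1]+'.pkl','rb')); st=r.get_state()
T=R.from_quat(st['eef_rot']).as_matrix(); p=np.array(st['tool_pos'])
for a in sys.argv[2:]:
    x,y,z=map(float,a.split(',')); w=ray(s,y,x,z); print(a,np.round(w,4),'tool mm',np.round(1000*T.T@(w-p),1))
E
python3 t.py tall 293,143,.009 340,141,.009 290,192,.065 344,190,.065 290,192,.08 344,190,.08 316,163,.1 316,217,.07 316,217,.08 316,217,.1
```

```text
293,143,.009 [ 0.4281 -0.3199  0.009 ] tool mm [ 38.  -32.7 213.4]
340,141,.009 [ 0.4773 -0.2947  0.009 ] tool mm [ 40.4  22.6 213.4]
290,192,.065 [ 0.4477 -0.3608  0.065 ] tool mm [ -7.3 -31.8 157.4]
344,190,.065 [ 0.4976 -0.3355  0.065 ] tool mm [ -5.1  24.1 157.4]
290,192,.08 [ 0.4475 -0.3567  0.08  ] tool mm [ -3.6 -30.2 142.4]
344,190,.08 [ 0.495  -0.3326  0.08  ] tool mm [ -1.5  23.  142.4]
316,163,.1 [ 0.458 -0.317  0.1  ] tool mm [ 28.2  -4.2 122.4]
316,217,.07 [ 0.4828 -0.3728  0.07  ] tool mm [-33.   -4.9 152.4]
316,217,.08 [ 0.4816 -0.3697  0.08  ] tool mm [-29.5  -4.7 142.4]
316,217,.1 [ 0.4791 -0.3633  0.1   ] tool mm [-22.7  -4.3 122.4]
```

```bash
python3 - <<'E'
import cv2
im=cv2.imread('pics/scene.png')[190:270,330:440]
cv2.imwrite('pics/crop2.png',cv2.resize(im,None,fx=7,fy=7,interpolation=cv2.INTER_CUBIC))
E
```

```text
(no output)
```

View pics/crop2.png

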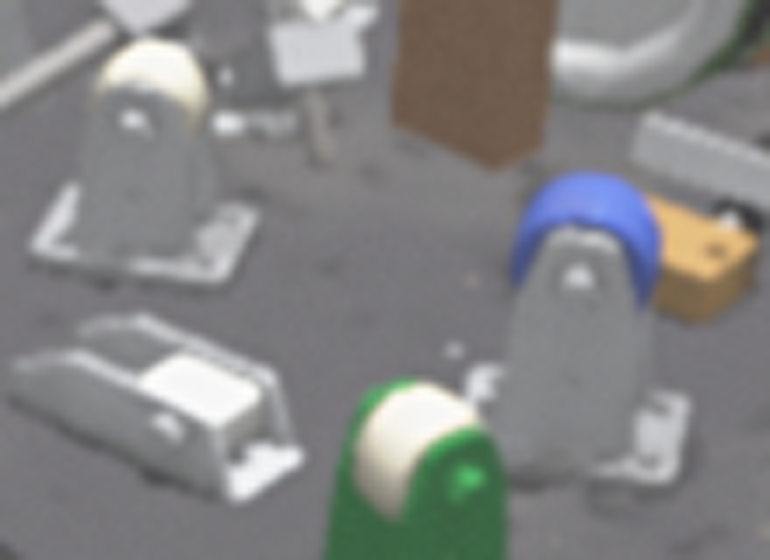

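```bash
python3 -m jog '[{"translation":[-0.05,-0.11,0],"twist":-0.3,"claw":100},{"translation":[0,0,0.72],"twist":0,"claw":100},{"translation":[0,0,0.72],"twist":0,"claw":100},{"translation":[0,0,0.72],"twist":0,"claw":100},{"translation":[0,0,0.72],"twist":0,"claw":100},{"translation":[0,0,0.72],"twist":0,"claw":100},{"translation":[0,0,0.72],"twist":0,"claw":100},{"translation":[0,0,0],"twist":0,"claw":100},{"translation":[0,0,0],"twist":0,"claw":0},{"translation":[0,0,0],"twist":0,"claw":0},{"translation":[0,0,0],"twist":0,"claw":0},{"translation":[0,0,0],"twist":0,"claw":0},{"translation":[0,0,0],"twist":0,"claw":0},{"translation":[0,0,0],"twist":0,"claw":0},{"translation":[0,0,0],"twist":0,"claw":0},{"translation":[0,0,0],"twist":0,"claw":0}]' 35
```

```text
clock: 7.72
tool_pos: [0.4704, -0.3454, 0.0502]
eef_rot: [0.528, 0.849, 0.0, 0.001]
contact_force: [-0.0, 1.2, 5.3]
opening: 0.509
```

```bash
python3 -m jog '[{"translation":[0,0,-0.75],"twist":0,"claw":0},{"translation":[0,0,-0.75],"twist":0,"claw":0},{"translation":[0,0,-0.75],"twist":0,"claw":0},{"translation":[0,0,-0.75],"twist":0,"claw":0},{"translation":[0,0,-0.75],"twist":0,"claw":0},{"translation":[0.8,0.32,0],"twist":0,"claw":0},{"translation":[0.8,0.32,0],"twist":0,"claw":0},{"translation":[0.8,0.32,0],"twist":0,"claw":0},{"translation":[0.8,0.32,0],"twist":0,"claw":0},{"translation":[0.8,0.32,0],"twist":0,"claw":0},{"translation":[0.8,0.32,0],"twist":0,"claw":0},{"translation":[0.8,0.32,0],"twist":0,"claw":0},{"translation":[0.8,0.32,0],"twist":0,"claw":0},{"translation":[0.8,0.32,0],"twist":0,"claw":0},{"translation":[0.8,0.32,0],"twist":0,"claw":0},{"translation":[0.8,0.32,0],"twist":0,"claw":0},{"translation":[0.8,0.32,0],"twist":0,"claw":0},{"translation":[0.8,0.32,0],"twist":0,"claw":0},{"translation":[0.8,0.32,0],"twist":0,"claw":0},{"translation":[0.75,0.29,0],"twist":0,"claw":0}]' 35
python3 -m jog '[{"translation":[0,0,0],"twist":0.94,"claw":0},{"translation":[0,0,0],"twist":0.94,"claw":0},{"translation":[0,0,0],"twist":0.94,"claw":0},{"translation":[0,0,0],"twist":0.94,"claw":0},{"translation":[0,0,0],"twist":0.94,"claw":0},{"translation":[0,0,0],"twist":0.94,"claw":0},{"translation":[0,0,0],"twist":0.94,"claw":0},{"translation":[0,0,0],"twist":0.94,"claw":0},{"translation":[0,0,0],"twist":0.94,"claw":0},{"translation":[0,0,0],"twist":0.94,"claw":0},{"translation":[0,0,0],"twist":0,"claw":0},{"translation":[0,0,0],"twist":0,"claw":0}]' 35
python3 w.py pl wrist tall_mid row_start clamp_bed knob_grip jaw_face
```

```text
clock: 9.38
tool_pos: [0.4288, 0.1697, 0.199]
eef_rot: [0.528, 0.849, -0.001, -0.001]
contact_force: [0.0, 0.6, -5.1]
opening: 0.508
clock: 10.38
tool_pos: [0.4293, 0.1677, 0.199]
eef_rot: [0.866, 0.5, -0.001, -0.0]
contact_force: [-0.1, 1.0, -5.5]
opening: 0.507
[0.464 0.227 0.345] 10.4333 [[-0.     0.963  0.269  0.069]
 [ 1.     0.    -0.     0.   ]
 [-0.     0.269 -0.963 -0.146]
 [ 0.     0.     0.     1.   ]]
tall_mid 0.28 [ 53. 329.] [0.496 0.27  0.054]
clamp_bed 0.61 [102. 326.] [0.475 0.236 0.   ]
jaw_face 0.76 [ 52. 329.] [0.5   0.274 0.026]
```

View pics/pl.png

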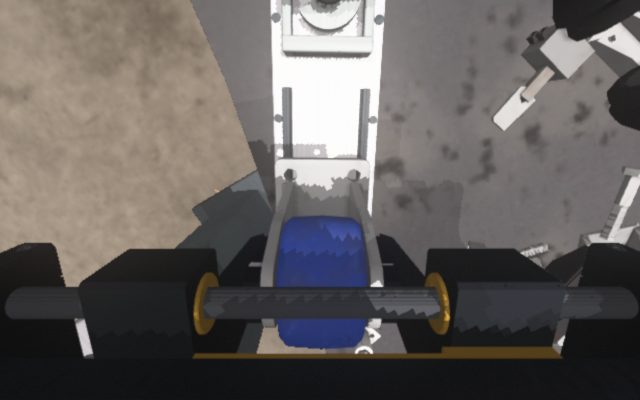

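```bash
python3 t.py pl 327.5,18,.012 326,118,.012 276,18,.012 278,118,.012 379,18,.012 374,118,.012 287.5,90,.018 363.5,90,.018 287.5,156,.018 364,156,.018 276,161,.158 370,160,.158 329,52,.04
```

```text
327.5,18,.012 [0.5155 0.3037 0.012 ] tool mm [160.4   5.6 187.6]
326,118,.012 [0.4672 0.2223 0.012 ] tool mm [ 65.8   4.8 187.5]
276,18,.012 [0.4718 0.329  0.012 ] tool mm [160.3 -44.9 187.6]
278,118,.012 [0.4229 0.2479 0.012 ] tool mm [ 65.7 -46.4 187.6]
379,18,.012 [0.5592 0.2784 0.012 ] tool mm [160.5  56.1 187.5]
374,118,.012 [0.5115 0.1967 0.012 ] tool mm [ 65.9  55.9 187.5]
287.5,90,.018 [0.4468 0.266  0.018 ] tool mm [ 93.4 -34.8 181.6]
363.5,90,.018 [0.514  0.2272 0.018 ] tool mm [ 93.5  42.8 181.5]
287.5,156,.018 [0.4114 0.2088 0.018 ] tool mm [ 26.1 -36.7 181.5]
364,156,.018 [0.483  0.1674 0.018 ] tool mm [ 26.3  46.  181.5]
276,161,.158 [0.4262 0.2176 0.158 ] tool mm [ 41.1 -28.3  41.5]
370,160,.158 [0.4771 0.1889 0.158 ] tool mm [41.9 30.1 41.5]
329,52,.04 [0.4986 0.2723 0.04  ] tool mm [124.8   6.7 159.5]
```

```bash
python3 -m jog '[{"translation":[-0.12,0.1,0],"twist":0.08,"claw":0},{"translation":[0,0,0.6],"twist":0,"claw":0},{"translation":[0,0,0.6],"twist":0,"claw":0},{"translation":[0,0,0.6],"twist":0,"claw":0},{"translation":[0,0,0.6],"twist":0,"claw":0},{"translation":[0,0,0.6],"twist":0,"claw":0},{"translation":[0,0,0.2],"twist":0,"claw":0},{"translation":[0,0,0.1],"twist":0,"claw":0},{"translation":[0,0,0.05],"twist":0,"claw":0},{"translation":[0,0,0],"twist":0,"claw":0},{"translation":[0,0,0],"twist":0,"claw":0}]' 35
```

```text
clock: 11.6
tool_pos: [0.4318, 0.1616, 0.0662]
eef_rot: [0.869, 0.495, 0.001, 0.0]
contact_force: [0.5, 0.3, -4.3]
opening: 0.505
```

```bash
python3 -m jog '[{"translation":[0,0,0.05],"twist":0,"claw":0},{"translation":[0,0,0.05],"twist":0,"claw":0},{"translation":[0,0,0],"twist":0,"claw":0}]' 35
```

```text
clock: 11.85
tool_pos: [0.4318, 0.1619, 0.0621]
eef_rot: [0.869, 0.495, 0.001, 0.0]
contact_force: [0.8, 0.6, -0.9]
opening: 0.507
```

```bash
python3 -m jog '[{"translation":[-0.05,0,0],"twist":0,"claw":0},{"translation":[0,0,0],"twist":0,"claw":0}]' 35; python3 -m jog '[{"translation":[-0.05,0,0],"twist":0,"claw":0},{"translation":[0,0,0],"twist":0,"claw":0}]' 35;  python3 -m jog '[{"translation":[-0.05,0,0],"twist":0,"claw":0},{"translation":[0,0,0],"twist":0,"claw":0}]' 35
```

```text
clock: 12.02
tool_pos: [0.4313, 0.1609, 0.0622]
eef_rot: [0.869, 0.495, 0.002, -0.0]
contact_force: [2.5, 2.8, 3.2]
opening: 0.508
clock: 12.18
tool_pos: [0.4306, 0.1595, 0.0622]
eef_rot: [0.869, 0.495, 0.002, -0.0]
contact_force: [3.1, 4.3, 5.5]
opening: 0.51
clock: 12.35
tool_pos: [0.4298, 0.1578, 0.0622]
eef_rot: [0.869, 0.495, 0.002, -0.0]
contact_force: [1.9, 4.4, 4.9]
opening: 0.51
```

```bash
python3 -m jog '[{"translation":[-0.05,0,0],"twist":0,"claw":0},{"translation":[0,0,0],"twist":0,"claw":0}]' 35; python3 -m jog '[{"translation":[-0.05,0,0],"twist":0,"claw":0},{"translation":[0,0,0],"twist":0,"claw":0}]' 35;  python3 -m jog '[{"translation":[0,0,0],"twist":0,"claw":50},{"translation":[0,0,0],"twist":0,"claw":70},{"translation":[0,0,0],"twist":0,"claw":85},{"translation":[0,0,0],"twist":0,"claw":100},{"translation":[0,0,0],"twist":0,"claw":100},{"translation":[0,0,0],"twist":0,"claw":100},{"translation":[0,0,0],"twist":0,"claw":100}]' 35
```

```text
clock: 12.52
tool_pos: [0.4289, 0.156, 0.0622]
eef_rot: [0.869, 0.495, 0.002, -0.0]
contact_force: [3.4, 4.3, 5.2]
opening: 0.508
clock: 12.68
tool_pos: [0.4287, 0.1557, 0.0623]
eef_rot: [0.869, 0.496, 0.003, -0.001]
contact_force: [4.3, 6.9, 5.5]
opening: 0.507
clock: 13.27
tool_pos: [0.4257, 0.1526, 0.0614]
eef_rot: [0.869, 0.495, -0.0, 0.0]
contact_force: [0.7, 0.2, 0.0]
opening: 0.937
```

```bash
python3 -m jog '[{"translation":[0,0,-0.87],"twist":0,"claw":100},{"translation":[0,0,-0.87],"twist":0,"claw":100},{"translation":[0,0,-0.87],"twist":0,"claw":100},{"translation":[0,0,-0.87],"twist":0,"claw":100},{"translation":[-0.69,0.58,0],"twist":0,"claw":100},{"translation":[-0.69,0.58,0],"twist":0,"claw":100},{"translation":[-0.69,0.58,0],"twist":0,"claw":100},{"translation":[-0.69,0.58,0],"twist":0,"claw":100},{"translation":[-0.69,0.58,0],"twist":0,"claw":100},{"translation":[-0.69,0.58,0],"twist":0,"claw":100},{"translation":[-0.69,0.58,0],"twist":0,"claw":100},{"translation":[-0.69,0.58,0],"twist":0,"claw":100}]' 35
python3 -m jog '[{"translation":[0,0,0],"twist":-0.93,"claw":100},{"translation":[0,0,0],"twist":-0.93,"claw":100},{"translation":[0,0,0],"twist":-0.93,"claw":100},{"translation":[0,0,0],"twist":-0.93,"claw":100},{"translation":[0,0,0],"twist":-0.93,"claw":100},{"translation":[0,0,0],"twist":-0.93,"claw":100},{"translation":[0,0,0],"twist":-0.93,"claw":100},{"translation":[0,0,0],"twist":-0.93,"claw":100},{"translation":[0,0,0],"twist":-0.93,"claw":100},{"translation":[0,0,0],"twist":-0.93,"claw":100},{"translation":[0,0,0],"twist":0,"claw":100},{"translation":[0,0,0],"twist":0,"claw":100}]' 35
python3 w.py short wrist short_mid; python3 -c "
import cv2;im=cv2.imread('pics/short.png')[100:260,200:440];cv2.imwrite('pics/shortc.png',cv2.resize(im,None,fx=3,fy=3))"
```

```text
clock: 14.27
tool_pos: [0.4724, -0.1333, 0.2006]
eef_rot: [0.869, 0.495, -0.0, -0.0]
contact_force: [0.4, -0.2, -0.1]
opening: 1.005
clock: 15.27
tool_pos: [0.4725, -0.1316, 0.2006]
eef_rot: [0.538, 0.843, 0.0, -0.0]
contact_force: [-0.5, 0.2, -0.3]
opening: 1.0
[ 0.444 -0.07   0.347] 15.3167 [[-0.     0.963  0.269  0.068]
 [ 1.     0.    -0.    -0.   ]
 [-0.     0.269 -0.963 -0.146]
 [ 0.     0.     0.     1.   ]]
short_mid 0.79 [186. 321.] [ 0.472 -0.132  0.045]
```

View pics/shortc.png

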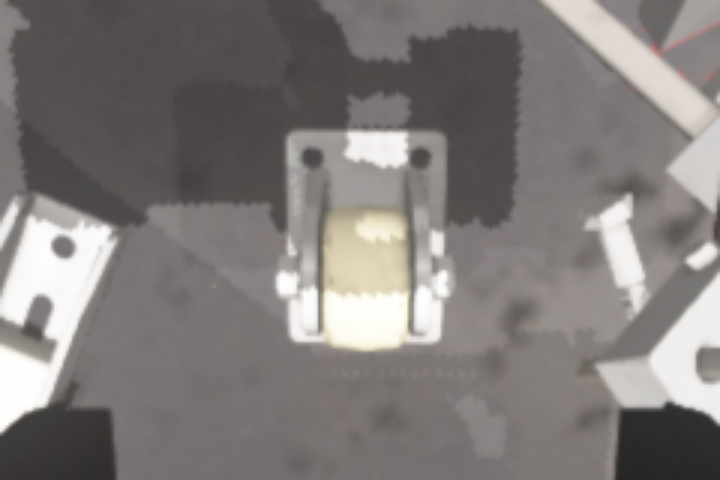

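```bash
python3 t.py short 295.7,143.3,.009 349,143.3,.009 296.7,214.3,.009 346.7,214.3,.009 296,194,.07 348,194,.07
```

```text
295.7,143.3,.009 [ 0.4304 -0.1079  0.009 ] tool mm [ 39.3 -28.3 191.6]
349,143.3,.009 [ 0.4837 -0.0831  0.009 ] tool mm [ 39.3  30.5 191.6]
296.7,214.3,.009 [ 0.4645 -0.183   0.009 ] tool mm [-43.2 -29.1 191.6]
346.7,214.3,.009 [ 0.5179 -0.1582  0.009 ] tool mm [-43.2  29.8 191.6]
296,194,.07 [ 0.452  -0.1443  0.07  ] tool mm [ -2.8 -24.1 130.6]
348,194,.07 [ 0.4967 -0.1235  0.07  ] tool mm [ -2.9  25.1 130.6]
```

```bash
python3 -m jog '[{"translation":[-0.05,0.02,0],"twist":0,"claw":100},{"translation":[0,0,0.69],"twist":0,"claw":100},{"translation":[0,0,0.69],"twist":0,"claw":100},{"translation":[0,0,0.69],"twist":0,"claw":100},{"translation":[0,0,0.69],"twist":0,"claw":100},{"translation":[0,0,0.69],"twist":0,"claw":100},{"translation":[0,0,0.69],"twist":0,"claw":100},{"translation":[0,0,0],"twist":0,"claw":100},{"translation":[0,0,0],"twist":0,"claw":0},{"translation":[0,0,0],"twist":0,"claw":0},{"translation":[0,0,0],"twist":0,"claw":0},{"translation":[0,0,0],"twist":0,"claw":0},{"translation":[0,0,0],"twist":0,"claw":0},{"translation":[0,0,0],"twist":0,"claw":0},{"translation":[0,0,0],"twist":0,"claw":0},{"translation":[0,0,0],"twist":0,"claw":0}]' 35
```

```text
clock: 16.7
tool_pos: [0.4742, -0.1332, 0.0355]
eef_rot: [0.537, 0.844, -0.0, -0.0]
contact_force: [-0.6, 0.1, 5.7]
opening: 0.438
```

```bash
python3 -m jog '[{"translation":[0,0,-0.94],"twist":0,"claw":0},{"translation":[0,0,-0.94],"twist":0,"claw":0},{"translation":[0,0,-0.94],"twist":0,"claw":0},{"translation":[0,0,-0.94],"twist":0,"claw":0},{"translation":[0,0,-0.94],"twist":0,"claw":0},{"translation":[0.82,0.38,0],"twist":0,"claw":0},{"translation":[0.82,0.38,0],"twist":0,"claw":0},{"translation":[0.82,0.38,0],"twist":0,"claw":0},{"translation":[0.82,0.38,0],"twist":0,"claw":0},{"translation":[0.82,0.38,0],"twist":0,"claw":0},{"translation":[0.82,0.38,0],"twist":0,"claw":0},{"translation":[0.82,0.38,0],"twist":0,"claw":0},{"translation":[0.82,0.38,0],"twist":0,"claw":0},{"translation":[0.82,0.38,0],"twist":0,"claw":0},{"translation":[0.82,0.38,0],"twist":0,"claw":0},{"translation":[0,0,0],"twist":0,"claw":0}]' 35
python3 -m jog '[{"translation":[0,0,0],"twist":0.93,"claw":0},{"translation":[0,0,0],"twist":0.93,"claw":0},{"translation":[0,0,0],"twist":0.93,"claw":0},{"translation":[0,0,0],"twist":0.93,"claw":0},{"translation":[0,0,0],"twist":0.93,"claw":0},{"translation":[0,0,0],"twist":0.93,"claw":0},{"translation":[0,0,0],"twist":0.93,"claw":0},{"translation":[0,0,0],"twist":0.93,"claw":0},{"translation":[0,0,0],"twist":0.93,"claw":0},{"translation":[0,0,0],"twist":0.93,"claw":0},{"translation":[0,0,0],"twist":0,"claw":0},{"translation":[0,0,0],"twist":0,"claw":0}]' 35
python3 w.py pl2 wrist knob_grip short_mid jaw_face
```

```text
clock: 18.03
tool_pos: [0.4711, 0.2386, 0.2221]
eef_rot: [0.531, 0.847, 0.002, -0.002]
contact_force: [0.4, 1.1, -3.7]
opening: 0.435
clock: 19.03
tool_pos: [0.4723, 0.2283, 0.2226]
eef_rot: [0.868, 0.496, -0.001, 0.0]
contact_force: [-0.7, -0.6, -3.1]
opening: 0.441
[0.508 0.287 0.369] 19.0833 [[-0.     0.963  0.269  0.069]
 [ 1.     0.    -0.     0.   ]
 [-0.     0.269 -0.963 -0.146]
 [ 0.     0.     0.     1.   ]]
knob_grip 0.95 [ 81. 321.] [0.523 0.313 0.076]
jaw_face 0.57 [130. 320.] [0.499 0.275 0.026]
```

View pics/pl2.png

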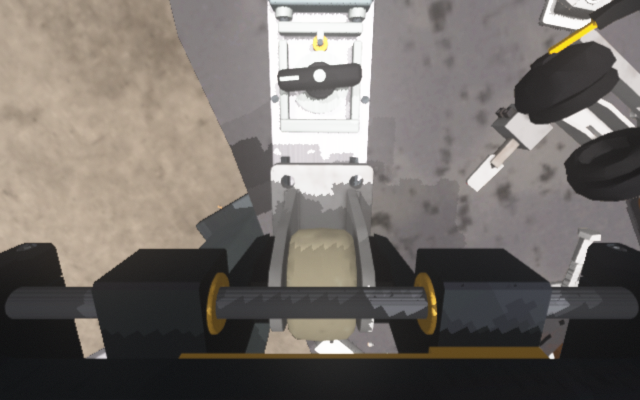

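```bash
python3 t.py pl2 272,168,.196 372,168,.196 275,100,.012 365,100,.012 320,131,.04 320,76,.092 278,77,.09 361,75,.09 320,43,.05; python3 -c "
from plant import r
print(r.get_state()['q'])"
```

```text
272,168,.196 [0.4683 0.2766 0.196 ] tool mm [ 39.2 -28.4  27.1]
372,168,.196 [0.518  0.2473 0.196 ] tool mm [39.3 29.4 27.1]
275,100,.012 [0.4713 0.3281 0.012 ] tool mm [ 85.1 -52.  211.1]
365,100,.012 [0.5584 0.2768 0.012 ] tool mm [ 85.2  49.1 211. ]
320,131,.04 [0.4984 0.2743 0.04  ] tool mm [ 52.5  -1.3 183.1]
320,76,.092 [0.5232 0.3158 0.092 ] tool mm [100.9  -1.1 131.1]
278,77,.09 [0.4917 0.3337 0.09  ] tool mm [100.3 -37.3 133.1]
361,75,.09 [0.554  0.2988 0.09  ] tool mm [102.   34.1 133.1]
320,43,.05 [0.5405 0.3455 0.05  ] tool mm [135.2  -1.3 173.1]
[-0.91786591  0.66768973  0.64853323  1.908521   -0.57513889  0.75902746
 -0.47564598]
```

```bash
python3 -m jog '[{"translation":[0.11,-0.05,0],"twist":0,"claw":0},{"translation":[0,0,0.65],"twist":0,"claw":0},{"translation":[0,0,0.65],"twist":0,"claw":0},{"translation":[0,0,0.65],"twist":0,"claw":0},{"translation":[0,0,0.65],"twist":0,"claw":0},{"translation":[0,0,0.65],"twist":0,"claw":0},{"translation":[0,0,0.65],"twist":0,"claw":0},{"translation":[0,0,0.2],"twist":0,"claw":0},{"translation":[0,0,0.1],"twist":0,"claw":0},{"translation":[0,0,0],"twist":0,"claw":0},{"translation":[0,0,0],"twist":0,"claw":0}]' 35
python3 -m jog '[{"translation":[0,0,0.06],"twist":0,"claw":0},{"translation":[0,0,0],"twist":0,"claw":0}]' 35
```

```text
clock: 20.15
tool_pos: [0.4744, 0.2336, 0.0561]
eef_rot: [0.869, 0.495, 0.001, 0.0]
contact_force: [-1.1, -0.3, -2.5]
opening: 0.434
clock: 20.32
tool_pos: [0.4741, 0.2337, 0.0536]
eef_rot: [0.869, 0.495, 0.001, 0.0]
contact_force: [-0.1, 0.2, -3.9]
opening: 0.44
```

```bash
python3 -m jog '[{"translation":[0,0,0.08],"twist":0,"claw":0},{"translation":[0,0,0.04],"twist":0,"claw":0},{"translation":[0,0,0],"twist":0,"claw":0}]' 35
python3 -m jog '[{"translation":[0,0,0.02],"twist":0,"claw":0},{"translation":[0,0,0],"twist":0,"claw":0},{"translation":[0,0,0],"twist":0,"claw":0}]' 35
```

```text
clock: 20.57
tool_pos: [0.4734, 0.2334, 0.0478]
eef_rot: [0.869, 0.495, -0.0, -0.0]
contact_force: [-0.2, 0.2, -3.4]
opening: 0.441
clock: 20.82
tool_pos: [0.4734, 0.2333, 0.0475]
eef_rot: [0.869, 0.495, 0.0, -0.0]
contact_force: [-1.4, 0.9, 4.0]
opening: 0.441
```

```bash
python3 -m jog '[{"translation":[0,0,0],"twist":0,"claw":60},{"translation":[0,0,0],"twist":0,"claw":80},{"translation":[0,0,0],"twist":0,"claw":100},{"translation":[0,0,0],"twist":0,"claw":100},{"translation":[0,0,0],"twist":0,"claw":100},{"translation":[0,0,0],"twist":0,"claw":100},{"translation":[0,0,-0.5],"twist":0,"claw":100},{"translation":[0,0,-0.8],"twist":0,"claw":100},{"translation":[0,0,-0.8],"twist":0,"claw":100},{"translation":[0,0,-0.8],"twist":0,"claw":100},{"translation":[0,0,-0.8],"twist":0,"claw":100},{"translation":[0.6,0,0],"twist":0,"claw":100},{"translation":[0.6,0,0],"twist":0,"claw":100},{"translation":[0.6,0,0],"twist":0,"claw":100},{"translation":[0.6,0,0],"twist":0,"claw":100},{"translation":[0,0,0],"twist":0,"claw":100}]' 35
python3 -m jog '[{"translation":[0,0,0],"twist":-0.95,"claw":45},{"translation":[0,0,0],"twist":-0.95,"claw":45},{"translation":[0,0,0],"twist":-0.95,"claw":45},{"translation":[0,0,0],"twist":-0.95,"claw":45},{"translation":[0,0,0],"twist":-0.95,"claw":45},{"translation":[0,0,0],"twist":-0.95,"claw":45},{"translation":[0,0,0],"twist":-0.95,"claw":45},{"translation":[0,0,0],"twist":-0.95,"claw":45},{"translation":[0,0,0],"twist":-0.95,"claw":45},{"translation":[0,0,0],"twist":-0.95,"claw":45},{"translation":[0,0,0],"twist":-0.95,"claw":45},{"translation":[0,0,0],"twist":-0.95,"claw":45},{"translation":[0,0,0],"twist":-0.95,"claw":45},{"translation":[0,0,0],"twist":-0.95,"claw":45},{"translation":[0,0,0],"twist":-0.95,"claw":45},{"translation":[0,0,0],"twist":-0.95,"claw":45},{"translation":[0,0,0],"twist":0,"claw":45},{"translation":[0,0,0],"twist":0,"claw":45}]' 35
python3 w.py knob wrist knob_grip tall_mid short_mid; python3 -c "
from plant import r
print(r.get_state()['q'])"
```

```text
clock: 22.15
tool_pos: [0.5238, 0.3212, 0.1947]
eef_rot: [0.868, 0.497, 0.002, -0.001]
contact_force: [-0.1, 0.1, -0.2]
opening: 0.995
clock: 23.65
tool_pos: [0.5223, 0.3152, 0.1951]
eef_rot: [0.256, 0.967, -0.0, -0.0]
contact_force: [-0.1, -0.5, 0.2]
opening: 0.451
[0.463 0.349 0.341] 23.7 [[-0.     0.963  0.269  0.069]
 [ 1.     0.    -0.    -0.   ]
 [-0.     0.269 -0.963 -0.146]
 [ 0.     0.     0.     1.   ]]
knob_grip 0.91 [196. 321.] [0.523 0.314 0.076]
tall_mid 0.92 [191. 127.] [0.43  0.149 0.054]
tall_mid 0.71 [186. 225.] [0.473 0.234 0.054]
short_mid 0.77 [189. 224.] [0.475 0.229 0.045]
[-0.72352901  0.72846937  0.18639628  1.66816382 -0.17942884  0.76187591
  0.6014015 ]
```

View pics/knob.png

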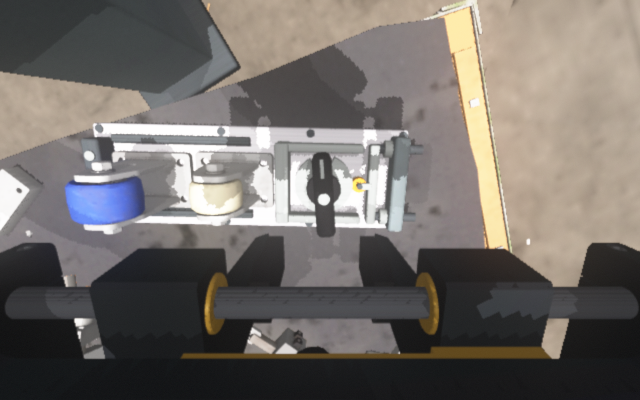

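```bash
python3 -m jog '[{"translation":[0,0,0],"twist":-0.3,"claw":38},{"translation":[0,0,0.67],"twist":0,"claw":38},{"translation":[0,0,0.67],"twist":0,"claw":38},{"translation":[0,0,0.67],"twist":0,"claw":38},{"translation":[0,0,0.67],"twist":0,"claw":38},{"translation":[0,0,0.6],"twist":0,"claw":38},{"translation":[0,0,0],"twist":0,"claw":38},{"translation":[0,0,0],"twist":0,"claw":0},{"translation":[0,0,0],"twist":0,"claw":0},{"translation":[0,0,0],"twist":0,"claw":0},{"translation":[0,0,0],"twist":0,"claw":0},{"translation":[0,0,0],"twist":0,"claw":0}]' 30
```

```text
clock: 24.85
tool_pos: [0.5231, 0.3168, 0.0645]
eef_rot: [0.239, 0.971, 0.001, 0.001]
contact_force: [2.2, 1.8, -3.4]
opening: 0.192
```

```bash
python3 -m jog '[{"translation":[0,0,0],"twist":0.6,"claw":0},{"translation":[0,0,0],"twist":0.8,"claw":0},{"translation":[0,0,0],"twist":0.8,"claw":0},{"translation":[0,0,0],"twist":0.8,"claw":0},{"translation":[0,0,0],"twist":0.8,"claw":0},{"translation":[0,0,0],"twist":0.8,"claw":0},{"translation":[0,0,0],"twist":0.8,"claw":0},{"translation":[0,0,0],"twist":0.8,"claw":0},{"translation":[0,0,0],"twist":0.8,"claw":0},{"translation":[0,0,0],"twist":0.8,"claw":0},{"translation":[0,0,0],"twist":0,"claw":0}]' 30
python3 -m jog '[{"translation":[0,0,0],"twist":0.8,"claw":0},{"translation":[0,0,0],"twist":0.8,"claw":0},{"translation":[0,0,0],"twist":0.8,"claw":0},{"translation":[0,0,0],"twist":0.8,"claw":0},{"translation":[0,0,0],"twist":0.8,"claw":0},{"translation":[0,0,0],"twist":0.8,"claw":0},{"translation":[0,0,0],"twist":0.8,"claw":0},{"translation":[0,0,0],"twist":0.8,"claw":0},{"translation":[0,0,0],"twist":0.8,"claw":0},{"translation":[0,0,0],"twist":0.5,"claw":0},{"translation":[0,0,0],"twist":0,"claw":0},{"translation":[0,0,0],"twist":0,"claw":0}]' 30; python3 -c "
from plant import r
s=r.get_state();print(s['q'],s['moment'])"
```

```text
clock: 25.77
tool_pos: [0.5227, 0.3166, 0.0645]
eef_rot: [0.606, 0.795, 0.001, 0.0]
contact_force: [1.4, 2.8, -1.6]
opening: 0.188
clock: 26.77
tool_pos: [0.5223, 0.3167, 0.0644]
eef_rot: [0.868, 0.496, 0.0, -0.001]
contact_force: [-0.5, 2.6, 3.2]
opening: 0.188
[-0.89886408  0.98536998  0.52397055  1.75101552 -0.79119605  0.62858597
 -0.43691394] [ 0.5179937   0.0830225  -0.04829831]
```

```bash
python3 -m jog '[{"translation":[0,0,0],"twist":0,"claw":25},{"translation":[0,0,0],"twist":0,"claw":38},{"translation":[0,0,0],"twist":0,"claw":38},{"translation":[0,0,0],"twist":0,"claw":38},{"translation":[0,0,-0.4],"twist":0,"claw":38},{"translation":[0,0,-0.8],"twist":0,"claw":38},{"translation":[0,0,-0.8],"twist":0,"claw":38},{"translation":[0,0,-0.8],"twist":0,"claw":38},{"translation":[0,0,-0.8],"twist":0,"claw":38},{"translation":[0,0,0],"twist":0,"claw":38}]' 30
python3 -m jog '[{"translation":[0,0,0],"twist":-0.95,"claw":45},{"translation":[0,0,0],"twist":-0.95,"claw":45},{"translation":[0,0,0],"twist":-0.95,"claw":45},{"translation":[0,0,0],"twist":-0.95,"claw":45},{"translation":[0,0,0],"twist":-0.95,"claw":45},{"translation":[0,0,0],"twist":-0.95,"claw":45},{"translation":[0,0,0],"twist":-0.95,"claw":45},{"translation":[0,0,0],"twist":-0.95,"claw":45},{"translation":[0,0,0],"twist":-0.95,"claw":45},{"translation":[0,0,0],"twist":-0.95,"claw":45},{"translation":[0,0,0],"twist":-0.95,"claw":45},{"translation":[0,0,0],"twist":-0.95,"claw":45},{"translation":[0,0,0],"twist":-0.95,"claw":45},{"translation":[0,0,0],"twist":-0.95,"claw":45},{"translation":[0,0,0],"twist":-0.95,"claw":45},{"translation":[0,0,0],"twist":-0.95,"claw":45},{"translation":[0,0,0],"twist":0,"claw":45},{"translation":[0,0,0],"twist":0,"claw":45}]' 35
python3 w.py fin wrist knob_grip tall_mid short_mid jaw_face
python3 -c "
import cv2;im=cv2.imread('pics/fin.png')[100:260,50:450];cv2.imwrite('pics/finc.png',cv2.resize(im,None,fx=2,fy=2,interpolation=cv2.INTER_CUBIC))"
```

```text
clock: 27.6
tool_pos: [0.5262, 0.3159, 0.214]
eef_rot: [0.869, 0.495, 0.005, 0.001]
contact_force: [0.8, -0.8, 0.1]
opening: 0.379
clock: 29.1
tool_pos: [0.5223, 0.3154, 0.2075]
eef_rot: [0.256, 0.967, -0.0, -0.0]
contact_force: [-0.6, 0.4, 0.0]
opening: 0.448
[0.463 0.349 0.354] 29.15 [[-0.     0.963  0.269  0.069]
 [ 1.     0.    -0.    -0.   ]
 [-0.     0.269 -0.963 -0.146]
 [ 0.     0.     0.     1.   ]]
knob_grip 0.74 [190. 323.] [0.522 0.317 0.076]
tall_mid 0.98 [186. 135.] [0.428 0.15  0.054]
short_mid 0.92 [183. 223.] [0.47  0.226 0.045]
jaw_face 0.86 [179. 268.] [0.492 0.265 0.026]
```

View pics/finc.png

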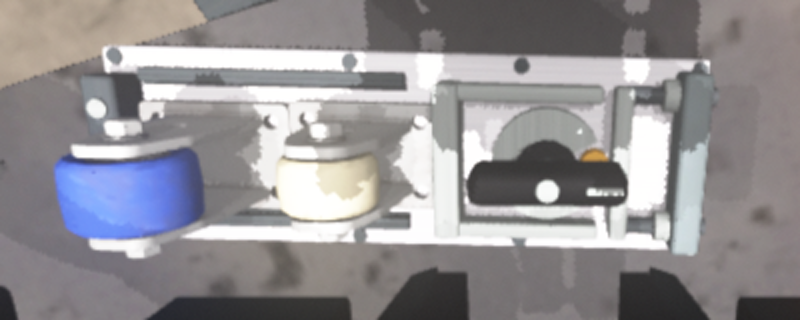

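```bash
python3 t.py fin 267.5,160,.04 265.5,160,.021 194.5,160,.021 121,160,.021 363,160,.04; echo; python3 t.py knob 275,170,.04 288,170,.04;  python3 t.py fin 280,160,.04
```

```text
267.5,160,.04 [0.4733 0.2783 0.04  ] tool mm [ 24.3 -56.8 167.8]
265.5,160,.021 [0.4728 0.2722 0.021 ] tool mm [ 21.6 -62.4 186.8]
194.5,160,.021 [0.434 0.204 0.021] tool mm [  21.8 -140.8  186.8]
121,160,.021 [0.3938 0.1335 0.021 ] tool mm [  21.9 -222.   186.8]
363,160,.04 [0.5225 0.3647 0.04  ] tool mm [ 24.   42.6 167.8]

275,170,.04 [0.4851 0.2822 0.04  ] tool mm [ 15.9 -47.6 167.8]
288,170,.04 [0.4916 0.2936 0.04  ] tool mm [ 15.8 -34.5 167.8]
280,160,.04 [0.4797 0.2897 0.04  ] tool mm [ 24.2 -43.8 167.8]
```

```bash
python3 -c "
from plant import r
print(r.finish_job())"
```

```text
the job is handed in; nothing more can be done
None
```

I stood the taller bracket against the end stop and the shorter one between it and the jaw. I then turned the cam knob about 90° clockwise until the grip bar lay along the bed, released it and handed the job in at about 29 s.

**Last checks**
- **Upright and closed up:** both brackets stand upright between the lips. Their feet are closed up to each other and to the jaw, with about 2 mm at most left by pixel measurement. The taller one stopped against the end stop when I slid it there.
- **Knob:** the bar is within about 3° of the bed's y axis, so roughly 2.4 rad.
- **Robot and bystanders:** the arm is clear of everything at about 0.2 m height. I did not touch the loose parts or the green look-alike, though I took no final picture of the bystanders.

**Where checks disagreed**
- **Jaw travel:** the network's points gave about 12 mm and my own edge reading about 9 mm. 12 mm is what a clamped row should give. My reading is only good to a millimetre or two and sits close to the 9 mm limit.
- **Jaw to shorter bracket:** the network's two points lay 45 mm apart, where contact should give 41 mm. The picture shows the jaw meeting the foot.

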